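# Eject a cast block and pair it with its mate

## Task

Push the red ejector slide of the sloping mould all the way to its stop, so that the green cast block comes out onto the open ledge, and let the slide spring back home. Then take the block and set it down gently in the empty half of the green tray beside its green mate: lying flat on the tray's floor, chips up, its sides roughly parallel to the mate's. Leave the other blocks and everything else on the table where they are.

Things in the scene. Friction and masses are not known exactly. Their poses are not given: they have to be found in the camera images.
- mould: Fixed casting mould: grey base 140 x 290 mm, aluminium deck 285 mm along its y, 100 mm wide, sloping 30 deg (0.524 rad), high edge on the -x side (the robot's side at yaw 0), falling to +x. Origin: centre of the base's underside, z up. Below, u = distance down the slope and n = height square to the deck, from deck point (0,0,75 mm): x = u cos30 + n sin30, z = 75 mm - u sin30 + n cos30.
- mould_pocket (a point): Point on the deck's surface at (0, 0, 75 mm) of the mould (u = n = 0), under the middle of the block as it lies at the start, y -35 to 35 mm. There two dark cheeks (to n = 36 mm, |u| up to 42 mm) and two straps (n 34 to 40 mm) hold it, so that it cannot be lifted out; it shows between the straps. Axes as the mould's.
- mould_ledge (a point): Point on the deck's surface at (0, 87, 75 mm) of the mould, under the middle of the ejected block. The deck is open here (y 40 to 133 mm): only a lip 7 mm high (u 26 to 35 mm) along the low edge and a stop 12 mm high at y = 133 mm. A brass spring ball at y = 43 mm, 2 mm proud, gives way under the block. Axes as the mould's.
- ejector (a joint): Ejector slide: 0 m at home, 0.087 m pushed to its stop. It runs along the mould's +y, pushing the block ahead of it; a spring (1.5 N at home, 6 N at the stop) brings it home when released. At 0.087 the block's centre has come to y = 87 mm.
- ejector_tab (a point): On the red upright tab of the slide, the middle of the face to push towards the mould's +y: u -20 to 20 mm, n 4 to 50 mm, tab 10 mm thick. The point is at u = 0, n = 30 mm, y = -131 mm at home, and moves with the slide. The deck goes on 19 mm behind it; rails beside the slide are 6 mm high. Axes: x down the slope, y along the push, z square to the deck.
- block: Green cast block with light and dark chips on its top face, 50 mm (its x) by 70 mm (its y) by 30 mm high (its z), about 0.23 kg. Origin: centre of its underside. In the mould its x points down the slope, its y along the deck, its z square to the deck, so it is tilted 30 degrees.
- tray_green: Shallow green drying tray, fixed, 190 mm (its x) by 120 mm (its y); floor top 4 mm above the table, walls 4 mm thick and 12 mm high. Origin: centre of its underside. The green mate block lies in its +x half, centred at x = 55 mm; the -x half is empty (its middle at x = -40 mm).
- tray_terracotta: Same tray in terracotta orange, with a terracotta block in it. Not to be used. The two trays may change places.
- mate_green: Finished green block like the other (50 x 70 x 30 mm), lying in the green tray. Origin: centre of its underside. Leave it.
- mate_terracotta: Finished terracotta block, 50 x 70 x 30 mm, lying in the terracotta tray. Origin: centre of its underside. Leave it.
- tub: White glue tub with lid on, 160 mm across, 140 mm high. Bystander; origin: centre of its underside.
- tub_lid: White round lid lying flat, 160 mm across, 8 mm thick. Bystander; origin: centre of its underside.
- scraper: Spatula 200 mm long lying on the table. Bystander.
- brush: Brush 180 mm long lying on the table. Bystander.
- jar: White jar with green cap, 64 mm across, 90 mm high. Bystander; origin: centre of its underside.
- drum: White round terrazzo plinth with black specks, 110 mm across, 60 mm high. Bystander; origin: centre of its underside.
Not all that is in view belongs to the job. What is shaped like the block but purple is not meant. What is shaped like the mate_green but yellow is not meant.

How it is judged (in metres and radians):
On the way, in this order (a step that is already met when the one before it is completed fails the run):
1. the ejector slide is pushed to its stop (at least 83 mm) and the block is out on the open ledge (value of joint ejector above 0.083 m and y of block in the frame of mould above 0.075 m), for 0.05 s.
2. the slide has sprung back home (within 10 mm) while the block stays out of the mould (value of joint ejector below 0.01 m and y of block in the frame of mould above 0.075 m), for 0.1 s.
At the end, for the whole second after the job is handed in: The green block lies still, flat (within 0.1 rad), chips up, on the floor of the green tray in its empty half (centre at x -75 to 12 mm, y -30 to 30 mm in the tray's frame), parallel to the green mate within 0.26 rad, and the ejector slide is home (within 10 mm) (x of block in the frame of tray_green between -0.075 and 0.012 m and y of block in the frame of tray_green between -0.03 and 0.03 m and z of block in the frame of tray_green between 0 and 0.008 m and angle between block's own z axis and vertical below 0.1 rad and angle between the x axis of block and the x axis of mate_green, either way round below 0.26 rad and linear speed of block below 0.02 m/s and value of joint ejector below 0.01 m); the robot touches nothing.
It fails at once if one of the mates is moved more than 20 mm (distance of any of mate_green, mate_terracotta from where it was at the start of the episode above 0.02 m).
It fails at once if another bystander is moved more than 40 mm (distance of any of tub, tub_lid, scraper, brush, jar, drum from where it was at the start of the episode above 0.04 m).
It fails at once if the block is dropped into the tray (faster than 0.5 m/s within 30 mm of its floor) (x of block in the frame of tray_green between -0.075 and 0.012 m and y of block in the frame of tray_green between -0.03 and 0.03 m and z of block in the frame of tray_green below 0.034 m and linear speed of block above 0.5 m/s).
It also fails if it takes over 56 s, if anything falls off the work surface, if the arm or the gripper's body presses on something with over 40 N, if the wrist force passes 120 N, or if a joint passes its speed limit or range.

## Robot

A 6-joint arm with a two-finger parallel gripper is mounted at the origin on the work surface. World frame = base frame: x ahead of the robot, y to its left, z up, the work surface at z = 0. Lengths are in mm, angles in degrees, forces in N, time in s.
With the tool pointing down it reaches from about 300 to 850 mm from the base axis. Payload 4.2 kg.
Tool frame: the origin (TCP) lies at the very end of the fingers, on their centre line; the grasp point (between the pads) lies 19 mm behind it; z points along the fingers, y is the line along which they close (so a half turn about z gives the same grasp; the last joint's range is limited). The gripper opens to 91 mm and grips with 3 to 60 N. Pads are 32 mm wide; open, the fingers measure 118 mm over their backs; the gripper's body (76 mm by 178 mm) begins 60 mm behind the grasp point.
Start: joints at [62.682, 18.312, 89.639, -0, 72.044, -1.146], TCP at [253.625, 516.06, 213.976] pointing down, gripper open.
Joint ranges: [-177.97, 177.97], [-48.28, 115.42], [12.27, 149.76], [-77.06, 257.06], [2.81, 150.46], [-146.56, 146.56]. Speed limits (degrees/s): [147.25, 147.25, 180, 180, 180, 180].

## Interface

Orientations are given as [roll, pitch, yaw] about the fixed x, y, z axes, in that order (R = Rz(yaw) Ry(pitch) Rx(roll)).
In Python, from workcell import env, grab_frame gives the robot as it stands. The module is installed in compiled form; this text tells all that it offers.
- The arm moves only by the tool move_arm, never from a script. Its argument "plan" is a list of rows, each an object of numbers: "tx", "ty", "tz": the shift along the tool's x, y, z in cm; "wx", "wy", "wz": the turn, a rotation vector about the tool's x, y, z in rad. In form: [{"tx": .., "ty": .., "tz": .., "wx": .., "wy": .., "wz": ..}, ...]. A call has 1 to 12 rows; each row shifts and turns the commanded pose from where the row before left it, along the tool's axes as they then stand; what a row does not reach is not made up. A row lasts 1/12 s, in which the tool goes at most 41.7 mm and 7.16 degrees, less where a joint would pass 70% of its speed; a pose out of reach is approached as far as the arm can. A call is refused whole if a number of a shift passes 4.17 or a number of a turn 0.125, either way. A call with a gripper value outside its range is refused whole. "gripper" is the finger opening in cm, from 0 to 9.12, set as the call begins (left out, the last holds). The fingers move at their own pace and stop on an object; "force" is the grip in N (left out, the last holds). Time passes only in rows, so rows that do not move let the fingers close. It gives the time, the measured TCP pose, the force, the opening and the grip force at its end, in the units of the state.
- env.state(): the state, without advancing time (a new reading comes with each control period).
- grab_frame(name): name is "scene" or "top" or "wrist"; returns a dict with "color" (480x640x3 uint8, red, green, blue), "vfov" (degrees; the focal length in pixels is half the picture's height over the tangent of half this angle, whatever the lens; pixels are square), "cx", "cy" (the principal point, pixels), "view" (4x4, takes a point from world to camera coordinates). Camera axes: x right, y up, looking along -z (the intrinsics and any distortion apply to the point x, -y, -z); pixel columns grow to the right and rows downward; lengths in mm; the calibration is good to about 2 mm. A picture is of the moment at which its call begins. There is no depth.
- env.job_done(): hands the job in; it is judged then, once.
The state is a dict: "time_s": time; "qpos": joint angles; "qvel": joint speeds; "effort": joint torques, N m; "ee_pos": TCP position; "ee_rot": TCP orientation; "force": force on the tool from outside, world axes, zero at the start; "torque": the same for the moment, N m; "gripper_width": finger opening in mm; "gripper_force": force on a finger pad.
Only numpy, scipy, OpenCV 4.12 (cv2) and the standard library are available. Lean on these libraries where they do the work, as an engineer would, in place of code of your own. Each camera call takes 0.05 s, during which the arm holds its last target. There are 200 camera calls.

## Working session

There is one attempt and no reset: what is moved stays moved. The work goes in short steps, Python scripts to look and compute and a tool call to move; the robot and the scene stay as the last step left them, time stands still between calls to the robot, and variables do not carry over. Pictures are saved under pics/ and viewed, at most 10 in all, crops included, and the job is handed in when it is done.

Besides the shell and the picture viewer there is one more tool, called after "Call:" by a JSON object that holds its "fn" and its "kwargs". move_arm: Moves the arm, as the interface text tells. Its arguments: {"type":"object","properties":{"plan":{"type":"array","items":{"type":"object","properties":{"tx":{"type":"number"},"ty":{"type":"number"},"tz":{"type":"number"},"wx":{"type":"number"},"wy":{"type":"number"},"wz":{"type":"number"}}}},"gripper":{"type":"number"},"force":{"type":"number"}},"required":["plan"]}

```bash
mkdir -p pics; ls
python3 - <<'E'
from workcell import env, grab_frame
import cv2,pickle
s=env.state();print(s)
d={}
for n in("scene","top"):
    f=grab_frame(n);d[n]=f
    print(n,f["vfov"],f["cx"],f["cy"],f["view"].tolist() if hasattr(f["view"],"tolist") else f["view"],[k for k in f])
    cv2.imwrite(f"pics/{n}0.png",f["color"][:,:,::-1])
pickle.dump(d,open("f0.pkl","wb"))
E
```

```text
pics
{'time_s': 0.0, 'qpos': array([ 6.26825373e+01,  1.83528987e+01,  8.97064469e+01, -2.71862423e-04,
        7.20442165e+01, -1.14542914e+00]), 'qvel': array([-0.02464832, -0.00738137, -0.00739073,  0.05916273,  0.02391942,
       -0.03614298]), 'effort': array([ 4.16696439e-04, -4.12467599e+01, -2.31975603e+01,  7.28271296e-02,
        4.55469999e-02, -1.35357832e-04]), 'ee_pos': array([253.37740444, 515.59834875, 213.10740394]), 'ee_rot': array([-1.79896453e+02, -1.81180744e-03,  1.53828049e+02]), 'force': array([0.47825109, 1.44614619, 0.0686393 ]), 'torque': array([ 0.00104634, -0.03562824, -0.05327233]), 'gripper_force': 0.0, 'gripper_width': 91.51802940377902}
scene 50.11098267972498 315.7903992180581 237.90550839960446 [[-0.8118476836985822, 0.5837039206992526, 0.01389501470193389, 464.713612571405], [-0.4191525305300502, -0.5992176439415046, 0.6820919082788238, 156.4547791080663], [0.40646585911180994, 0.5479306052316413, 0.7311344317066358, -1556.776210613356], [0.0, 0.0, 0.0, 1.0]] ['color', 'vfov', 'cx', 'cy', 'view']
top 53.417408135677185 313.6553247502804 240.34323864350006 [[0.0047144771074722714, -0.9999867525961654, 0.002065995590087767, -16.25777004508327], [0.9949589612567182, 0.004897712972576997, 0.10016325585058684, -568.4002691719029], [-0.10017204760089009, 0.0015833634495572057, 0.9949688707892481, -1376.3778600070889], [0.0, 0.0, 0.0, 1.0]] ['color', 'vfov', 'cx', 'cy', 'view']
```

View pics/top0.png

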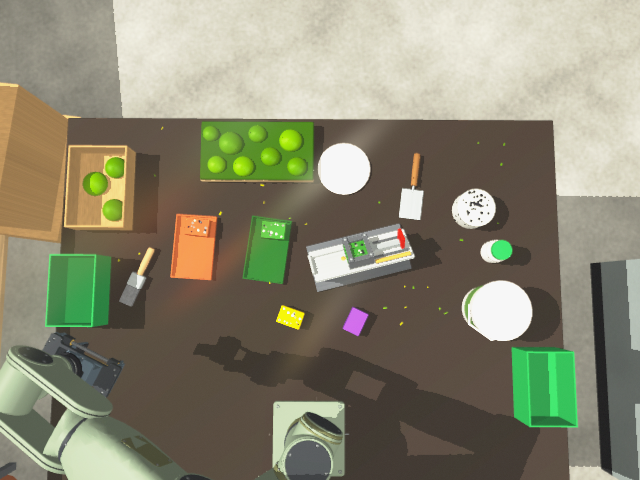

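View pics/scene0.png

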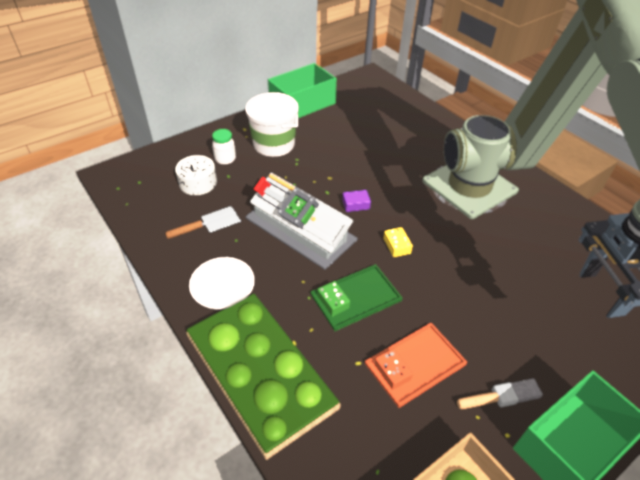

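The top view shows the mould at about (360,257) with the red tab at (402,239) on the −y side. The green tray is at (268,250) with its mate at the top end (273,230), and the terracotta tray is at (194,247). The scene view agrees. Next I'll zoom in on the mould and measure the masks.

```bash
cat > h.py <<'E'
import numpy as np,cv2
def ray(f,p):
    F=240/np.tan(np.radians(f["vfov"])/2);V=np.array(f["view"]);R=V[:3,:3];c=-R.T@V[:3,3]
    p=np.atleast_2d(np.asarray(p,float))
    d=np.c_[(p[:,0]-f["cx"])/F,-(p[:,1]-f["cy"])/F,-np.ones(len(p))]@R
    return c,d
def onz(f,p,z):
    c,d=ray(f,p);return c+d*((z-c[2])/d[:,2])[:,None]
def proj(f,P):
    F=240/np.tan(np.radians(f["vfov"])/2);V=np.array(f["view"])
    q=np.atleast_2d(P)@V[:3,:3].T+V[:3,3]
    return np.c_[f["cx"]-F*q[:,0]/q[:,2],f["cy"]+F*q[:,1]/q[:,2]]
def mask(f,lo,hi,box=None,amin=20):
    h=cv2.cvtColor(f["color"],cv2.COLOR_RGB2HSV);m=cv2.inRange(h,lo,hi)
    if box:
        k=np.zeros_like(m);k[box[1]:box[3],box[0]:box[2]]=255;m&=k
    return m
def blobs(m,amin=20):
    C,_=cv2.findContours(m,cv2.RETR_EXTERNAL,cv2.CHAIN_APPROX_NONE)
    return sorted([c for c in C if cv2.contourArea(c)>=amin],key=lambda c:-cv2.contourArea(c))
E
python3 - <<'E'
from h import *
import pickle
d=pickle.load(open("f0.pkl","rb"))
t=d["top"];s=d["scene"]
print("cam",ray(t,[0,0])[0],ray(s,[0,0])[0])
cv2.imwrite("pics/topc.png",cv2.resize(t["color"][205:305,295:425,::-1],None,fx=6,fy=6,interpolation=cv2.INTER_CUBIC))
for n,lo,hi,box,z in [("green",(45,120,40),(75,255,255),(235,205,300,295),12),("terr",(3,120,80),(16,255,255),(160,205,225,290),12)]:
    for c in blobs(mask(t,lo,hi,box),100)[:1]:
        r=cv2.minAreaRect(c);b=onz(t,cv2.boxPoints(r),z)
        print(n,r,b[:,:2].round(1).tolist(),b.mean(0).round(1),np.linalg.norm(b[1]-b[0]),np.linalg.norm(b[2]-b[1]))
for f in(t,s):
    m=mask(f,(0,150,100),(4,255,255))|mask(f,(174,150,100),(180,255,255))
    for c in blobs(m,8)[:3]: print("red",cv2.minAreaRect(c))
E
```

```text
cam [ 427.73699977  -11.2943869  1426.41953522] [1075.63146642  675.50063775 1025.03894872]
green ((266.6499938964844, 249.44996643066406), (40.72935485839844, 63.49818801879883), 8.130102157592773) [[457.2, 197.7], [645.1, 174.5], [628.3, 53.6], [440.8, 78.4]] [542.9 126.1  12. ] 189.28192696768937 122.08397539130941
terr ((195.23126220703125, 246.6282501220703), (46.723846435546875, 65.11788940429688), 4.23639440536499) [[458.1, 411.9], [652.1, 404.2], [642.4, 264.4], [448.5, 274.0]] [550.3 338.6  12. ] 194.21686103910073 140.13704778105236
red ((400.9315185546875, 238.15066528320312), (19.194747924804688, 6.554304122924805), 69.44395446777344)
red ((261.34613037109375, 185.23074340820312), (11.371355056762695, 16.641006469726562), 33.6900634765625)
```

View pics/topc.png

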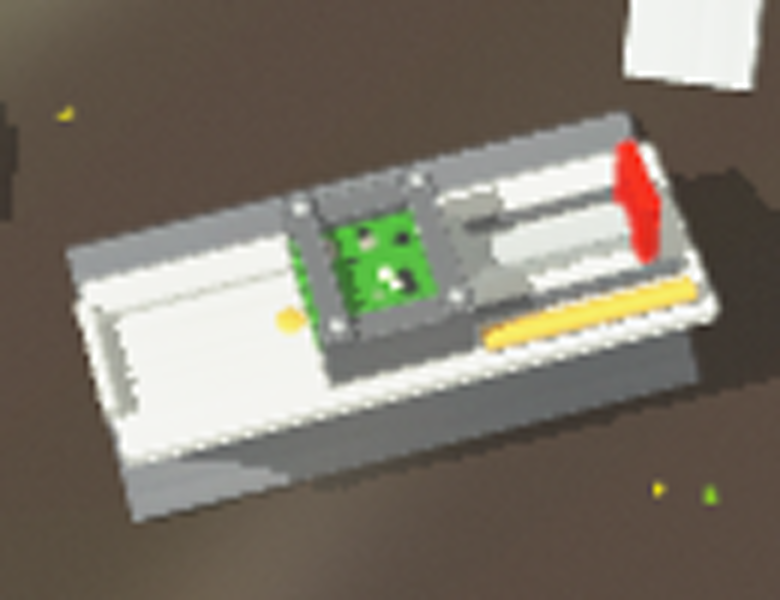

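The crop gives the deck's high edge as (125,460)–(715,318), the base foot as (135,520)–(695,380), and the tab's top from (632,143) to (655,258). The block shows at (380,265) and the ball at (290,320). I'll solve the mould's x, y and yaw from these points.

Run:
```python
from h import *
import pickle
from scipy.optimize import least_squares
d=pickle.load(open("f0.pkl","rb"));t=d["top"];s=d["scene"]
c,sn=np.cos(np.pi/6),.5
U=lambda u,y,n:[u*c+n*sn,y,75-u*sn+n*c]
P=np.array([U(-50,142.5,0),U(-50,-142.5,0),[-70,145,0],[-70,-145,0],U(-20,-131,50),U(20,-131,50),U(0,43,1)])
px=np.array([(125,460),(717,318),(135,520),(695,380),(655,260),(637,143),(290,320)],float)/6+[294.6,204.6]
def W(v,P):
    a=v[2];R=np.array([[np.cos(a),-np.sin(a),0],[np.sin(a),np.cos(a),0],[0,0,1]]);return P@R.T+[v[0],v[1],0]
r=least_squares(lambda v:(proj(t,W(v,P))-px).ravel(),[550,-110,.24],loss="soft_l1",x_scale=[1,1,.01])
print(r.x,np.degrees(r.x[2]),(proj(t,W(r.x,P))-px).round(1).tolist())
Q=np.array([U(0,-126,30),U(0,-131,30),U(0,0,30),U(0,87,0)]);print(W(r.x,Q).round(1).tolist())
print("scene tab pred",proj(s,W(r.x,np.array([U(0,-126,30)]))))
# green mate chips side / tray in scene
print(proj(s,np.array([[542.9,126.1,12]])))
m=mask(s,(45,120,40),(75,255,255),(300,255,410,335));r2=cv2.minAreaRect(blobs(m,100)[0]);print(r2)
```

```text
[ 5.22181237e+02 -1.43190872e+02  2.46157412e-01] 14.103780831033555 [[-1.2, 0.7], [-0.5, -0.2], [-1.7, 0.1], [-0.8, 0.1], [3.1, -8.3], [1.5, -0.1], [1.6, 0.6]]
[[567.4, -261.7, 101.0], [568.7, -266.6, 101.0], [536.7, -139.5, 101.0], [501.0, -58.8, 75.0]]
scene tab pred [[261.59865655 184.8170579 ]]
[[355.66727816 294.40748465]]
((355.9486083984375, 295.386962890625), (45.68384552001953, 79.86396789550781), 65.55604553222656)
```

```bash
cat >> h.py <<'E'
def Um(u,y,n):
    c=np.cos(np.pi/6);return [u*c+n*.5,y,75-u*.5+n*c]
def Rz(a): return np.array([[np.cos(a),-np.sin(a),0],[np.sin(a),np.cos(a),0],[0,0,1]])
def W(v,P): return np.atleast_2d(P)@Rz(v[2]).T+[v[0],v[1],0]
E
python3 - <<'E'
from h import *
import pickle
from scipy.optimize import least_squares
d=pickle.load(open("f0.pkl","rb"));t=d["top"];s=d["scene"]
P=np.array([Um(-50,142.5,0),Um(-50,-142.5,0),[-70,145,0],[-70,-145,0],Um(20,-131,50),Um(0,43,1)])
px=np.array([(125,460),(717,318),(135,520),(695,380),(637,143),(290,320)],float)/6+[294.6,204.6]
r=least_squares(lambda v:(proj(t,W(v,P))-px).ravel(),[550,-110,.24],loss="soft_l1",x_scale=[1,1,.01])
print(r.x.tolist(),(proj(t,W(r.x,P))-px).round(1).tolist())
np.save("m.npy",r.x)
Q=np.array([Um(0,-126,30),Um(0,-131,30),Um(0,0,30),Um(0,87,0)]);print(W(r.x,Q).round(1).tolist())
print("scene tab pred",proj(s,W(r.x,Um(0,-126,30))))
from workcell import env
st=env.state();print(st["ee_pos"],st["ee_rot"])
E
```

```text
[522.7318633238054, -144.3957025098795, 0.24720946300719746] [[-0.7, 0.5], [-0.1, -0.5], [-1.2, -0.1], [-0.4, -0.2], [1.9, -0.3], [2.1, 0.5]]
[[568.1, -262.9, 101.0], [569.3, -267.7, 101.0], [537.3, -140.7, 101.0], [501.4, -60.0, 75.0]]
scene tab pred [[261.16262135 184.67983958]]
[253.39734021 515.64590186 213.19053945] [-1.79906234e+02 -1.46729472e-03  1.53828933e+02]
```

Call:
{"fn": "move_arm", "kwargs": {"plan": [{"wz": 0.125},{"wz": 0.125},{"wz": 0.125},{"wz": 0.125},{"wz": 0.125},{"wz": 0.125},{"wz": 0.117}], "gripper": 0, "force": 20}}

```text
schema error: expected keys tx, ty, tz, wx, wy, wz
```

```bash
cat >> h.py <<'E'
from scipy.spatial.transform import Rotation as Ro
def togo(target,st,Rt=None):
    R=Ro.from_euler("xyz",st["ee_rot"],degrees=True)
    print("t,tool cm",(R.inv().apply(np.array(target)-st["ee_pos"])/10).round(2))
    if Rt is not None: print("w",(R.inv()*Ro.from_matrix(Rt)).as_rotvec().round(4))
E
python3 - <<'E'
from h import *
from workcell import env
st=env.state();v=np.load("m.npy");print(st["ee_pos"],st["ee_rot"],st["gripper_width"])
g=W(v,[15,-175,220])[0];print(g);togo(g,st)
E
```

```text
[253.39734021 515.64590186 213.19053945] [-1.79906234e+02 -1.46729472e-03  1.53828933e+02] 91.10825441319096
[ 580.09821126 -310.40504599  220.        ]
t,tool cm [-65.75 -59.73  -0.58]
```

Call:
{"fn": "move_arm", "kwargs": {"plan": [{"tx": 0,"ty": 0,"tz": 0,"wx": 0,"wy": 0,"wz": 0.125},{"tx": 0,"ty": 0,"tz": 0,"wx": 0,"wy": 0,"wz": 0.125},{"tx": 0,"ty": 0,"tz": 0,"wx": 0,"wy": 0,"wz": 0.125},{"tx": 0,"ty": 0,"tz": 0,"wx": 0,"wy": 0,"wz": 0.125},{"tx": 0,"ty": 0,"tz": 0,"wx": 0,"wy": 0,"wz": 0.125},{"tx": 0,"ty": 0,"tz": 0,"wx": 0,"wy": 0,"wz": 0.125},{"tx": 0,"ty": 0,"tz": 0,"wx": 0,"wy": 0,"wz": 0.117}], "gripper": 0, "force": 20}}

```text
time_s: 0.68
ee_pos: [253.5, 515.8, 213.5]
ee_rot: [-180.0, 0.0, 103.8]
force: [0.3, 0.4, -0.1]
gripper_width: 47.3
gripper_force: 0.0
```

Call:
{"fn": "move_arm", "kwargs": {"plan": [{"tx": -4,"ty": 0.5,"tz": 0,"wx": 0,"wy": 0,"wz": 0},{"tx": -4,"ty": 0.5,"tz": 0,"wx": 0,"wy": 0,"wz": 0},{"tx": -4,"ty": 0.5,"tz": 0,"wx": 0,"wy": 0,"wz": 0},{"tx": -4,"ty": 0.5,"tz": 0,"wx": 0,"wy": 0,"wz": 0},{"tx": -4,"ty": 0.5,"tz": 0,"wx": 0,"wy": 0,"wz": 0},{"tx": -4,"ty": 0.5,"tz": 0,"wx": 0,"wy": 0,"wz": 0},{"tx": -4,"ty": 0.5,"tz": 0,"wx": 0,"wy": 0,"wz": 0},{"tx": -4,"ty": 0.5,"tz": 0,"wx": 0,"wy": 0,"wz": 0},{"tx": -4,"ty": 0.5,"tz": 0,"wx": 0,"wy": 0,"wz": 0},{"tx": -4,"ty": 0.5,"tz": 0,"wx": 0,"wy": 0,"wz": 0},{"tx": -4,"ty": 0.5,"tz": 0,"wx": 0,"wy": 0,"wz": 0},{"tx": -4,"ty": 0.5,"tz": 0,"wx": 0,"wy": 0,"wz": 0}]}}

```text
time_s: 1.68
ee_pos: [429.2, 63.3, 213.9]
ee_rot: [-180.0, -0.0, 104.1]
force: [0.6, 0.5, -0.8]
gripper_width: 0.7
gripper_force: 0.0
```

Call:
{"fn": "move_arm", "kwargs": {"plan": [{"tx": -4,"ty": 0.5,"tz": 0,"wx": 0,"wy": 0,"wz": 0},{"tx": -4,"ty": 0.5,"tz": 0,"wx": 0,"wy": 0,"wz": 0},{"tx": -4,"ty": 0.5,"tz": 0,"wx": 0,"wy": 0,"wz": 0},{"tx": -4,"ty": 0.5,"tz": 0,"wx": 0,"wy": 0,"wz": 0},{"tx": -4,"ty": 0.5,"tz": 0,"wx": 0,"wy": 0,"wz": 0},{"tx": -4,"ty": 0.5,"tz": 0,"wx": 0,"wy": 0,"wz": 0},{"tx": -4,"ty": 0.5,"tz": 0,"wx": 0,"wy": 0,"wz": 0},{"tx": -4,"ty": 0.5,"tz": 0,"wx": 0,"wy": 0,"wz": 0},{"tx": 0,"ty": 0,"tz": 0,"wx": 0,"wy": 0,"wz": 0},{"tx": 0,"ty": 0,"tz": 0,"wx": 0,"wy": 0,"wz": 0}]}}

```text
time_s: 2.52
ee_pos: [546.1, -236.8, 212.7]
ee_rot: [-179.9, -0.1, 104.0]
force: [-0.1, 0.6, -0.2]
gripper_width: 0.5
gripper_force: 0.0
```

Run:
```python
from h import *
from workcell import env,grab_frame
import pickle
st=env.state();v=np.load("m.npy");print(st["time_s"],st["ee_pos"],st["ee_rot"],st["gripper_width"],st["force"])
g=W(v,[15,-180,220])[0];print(g);togo(g,st)
f=grab_frame("wrist");pickle.dump(f,open("w1.pkl","wb"));print(f["vfov"],ray(f,[0,0])[0])
cv2.imwrite("pics/w1.png",f["color"][:,:,::-1])
```

```text
2.5167 [ 546.10255645 -236.78372205  212.66292443] [-1.79921335e+02 -8.40742989e-02  1.03979609e+02] 0.5293043154948335 [-0.07827157  0.56472218 -0.21162612]
[ 581.32170733 -315.25304118  220.        ]
t,tool cm [-8.46  1.52 -0.75]
68.6000140385349 [ 528.05685536 -169.08151671  382.44916602]
```

View pics/w1.png

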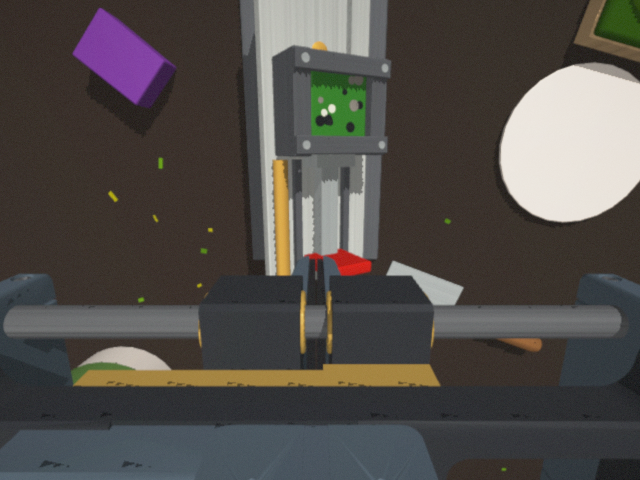

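The wrist view looks along the mould: block window centre at about (338,105), straps at (345,62) and (345,147), tab at (340,262) beside the fingertips at (315,262). I'll check the fit with projections.

Run:
```python
from h import *
import pickle
f=pickle.load(open("w1.pkl","rb"));v=np.load("m.npy")
for n,p in dict(hiA=Um(-50,-100,0),hiB=Um(-50,0,0),loA=Um(50,-142,0),tabA=Um(20,-121,50),tabB=Um(20,-131,50),strapL=Um(-42,35,40),strapR=Um(42,35,40),strapL2=Um(-42,-35,40),strapR2=Um(42,-35,40),ball=Um(0,43,1),baseR=[70,-145,0]).items(): print(n,proj(f,W(v,p)).round(0))
m=mask(f,(0,150,100),(4,255,255))|mask(f,(174,150,100),(180,255,255))
print([cv2.minAreaRect(c) for c in blobs(m,8)][:3])
```

```text
hiA [[266. 241.]]
hiB [[261. 114.]]
loA [[361. 269.]]
tabA [[369. 268.]]
tabB [[369. 279.]]
strapL [[293.  52.]]
strapR [[391.  66.]]
strapL2 [[294. 162.]]
strapR2 [[387. 160.]]
ball [[318.  59.]]
baseR [[379. 256.]]
[((347.8529357910156, 264.5882263183594), (45.85871887207031, 24.45569610595703), 22.166345596313477), ((317.20001220703125, 259.9000244140625), (16.994115829467773, 12.074767112731934), 63.43495178222656)]
```

Call:
{"fn": "move_arm", "kwargs": {"plan": [{"tx": -4,"ty": 0.7,"tz": 0,"wx": 0,"wy": 0,"wz": 0.003},{"tx": -4,"ty": 0.7,"tz": 0,"wx": 0,"wy": 0,"wz": 0},{"tx": -0.5,"ty": 0.1,"tz": 3,"wx": 0,"wy": 0,"wz": 0},{"tx": 0,"ty": 0,"tz": 3,"wx": 0,"wy": 0,"wz": 0},{"tx": 0,"ty": 0,"tz": 3,"wx": 0,"wy": 0,"wz": 0},{"tx": 0,"ty": 0,"tz": 2.6,"wx": 0,"wy": 0,"wz": 0},{"tx": 0,"ty": 0,"tz": 0,"wx": 0,"wy": 0,"wz": 0},{"tx": 0,"ty": 0,"tz": 0,"wx": 0,"wy": 0,"wz": 0}]}}

```text
time_s: 3.23
ee_pos: [580.6, -312.1, 97.3]
ee_rot: [-179.9, -0.1, 104.1]
force: [-0.3, 0.3, -0.0]
gripper_width: 0.6
gripper_force: 0.0
```

Call:
{"fn": "move_arm", "kwargs": {"plan": [{"tx": 1,"ty": 0,"tz": 0,"wx": 0,"wy": 0,"wz": 0},{"tx": 1,"ty": 0,"tz": 0,"wx": 0,"wy": 0,"wz": 0},{"tx": 1,"ty": 0,"tz": 0,"wx": 0,"wy": 0,"wz": 0},{"tx": 1,"ty": 0,"tz": 0,"wx": 0,"wy": 0,"wz": 0},{"tx": 1,"ty": 0,"tz": 0,"wx": 0,"wy": 0,"wz": 0},{"tx": 0,"ty": 0,"tz": 0,"wx": 0,"wy": 0,"wz": 0},{"tx": 0,"ty": 0,"tz": 0,"wx": 0,"wy": 0,"wz": 0}]}}

```text
time_s: 3.82
ee_pos: [569.6, -265.0, 98.8]
ee_rot: [179.9, 0.1, 104.0]
force: [0.4, -2.5, 0.9]
gripper_width: 0.5
gripper_force: 0.9
```

Run:
```python
from h import *
from workcell import env,grab_frame
st=env.state();v=np.load("m.npy");R=Rz(v[2])
print(st["time_s"],(R.T@(st["ee_pos"]-[v[0],v[1],0])).round(1),(R.T@st["force"]).round(1),st["ee_pos"],st["ee_rot"])
f=grab_frame("wrist")
cv2.imwrite("pics/w2.png",f["color"][:,:,::-1])
```

```text
3.8167 [  16.  -128.4   98.8] [-0.2 -2.5  0.9] [ 569.62721729 -265.02150363   98.803798  ] [1.79925618e+02 5.38632617e-02 1.04025783e+02]
```

View pics/w2.png

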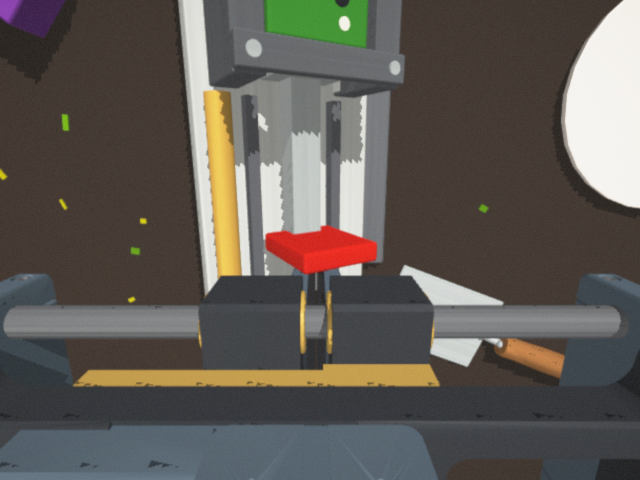

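The tab at (320,247) rests squarely on the fingertips and the force is 2.5 N, so contact is made. Next I push on.

Call:
{"fn": "move_arm", "kwargs": {"plan": [{"tx": 0.7,"ty": 0,"tz": 0.2,"wx": 0,"wy": 0,"wz": 0},{"tx": 0.7,"ty": 0,"tz": 0,"wx": 0,"wy": 0,"wz": 0},{"tx": 0.7,"ty": 0,"tz": 0,"wx": 0,"wy": 0,"wz": 0},{"tx": 0.7,"ty": 0,"tz": 0,"wx": 0,"wy": 0,"wz": 0},{"tx": 0.7,"ty": 0,"tz": 0,"wx": 0,"wy": 0,"wz": 0},{"tx": 0.7,"ty": 0,"tz": 0,"wx": 0,"wy": 0,"wz": 0},{"tx": 0.7,"ty": 0,"tz": 0,"wx": 0,"wy": 0,"wz": 0},{"tx": 0,"ty": 0,"tz": 0,"wx": 0,"wy": 0,"wz": 0},{"tx": 0,"ty": 0,"tz": 0,"wx": 0,"wy": 0,"wz": 0}]}}

```text
time_s: 4.62
ee_pos: [558.0, -218.6, 96.2]
ee_rot: [179.9, 0.1, 104.0]
force: [2.2, -4.1, 2.9]
gripper_width: 1.0
gripper_force: 2.1
```

Call:
{"fn": "move_arm", "kwargs": {"plan": [{"tx": 0.5,"ty": 0,"tz": 0,"wx": 0,"wy": 0,"wz": 0},{"tx": 0.5,"ty": 0,"tz": 0,"wx": 0,"wy": 0,"wz": 0},{"tx": 0.4,"ty": 0,"tz": 0,"wx": 0,"wy": 0,"wz": 0},{"tx": 0,"ty": 0,"tz": 0,"wx": 0,"wy": 0,"wz": 0},{"tx": 0,"ty": 0,"tz": 0,"wx": 0,"wy": 0,"wz": 0}]}}

```text
time_s: 5.03
ee_pos: [554.7, -205.3, 96.2]
ee_rot: [179.9, 0.1, 104.0]
force: [1.2, -4.9, 4.0]
gripper_width: 0.5
gripper_force: 2.5
```

Run:
```python
from h import *
from workcell import env,grab_frame
import pickle
st=env.state();v=np.load("m.npy");R=Rz(v[2])
print(st["time_s"],(R.T@(st["ee_pos"]-[v[0],v[1],0])).round(1),(R.T@st["force"]).round(1),st["ee_rot"])
f=grab_frame("top");pickle.dump(f,open("t2.pkl","wb"))
w=grab_frame("wrist");pickle.dump(w,open("w3.pkl","wb"))
a=cv2.resize(f["color"][205:305,295:425,::-1],(400,308));b=cv2.resize(w["color"][:,:,::-1],(400,300))
o=np.zeros((308,800,3),np.uint8);o[:,:400]=a;o[:300,400:]=b
cv2.imwrite("pics/p3.png",o)
```

```text
5.0333 [ 16.1 -66.9  96.2] [-0. -5.  4.] [1.79945786e+02 9.28249078e-02 1.03974614e+02]
```

View pics/p3.png

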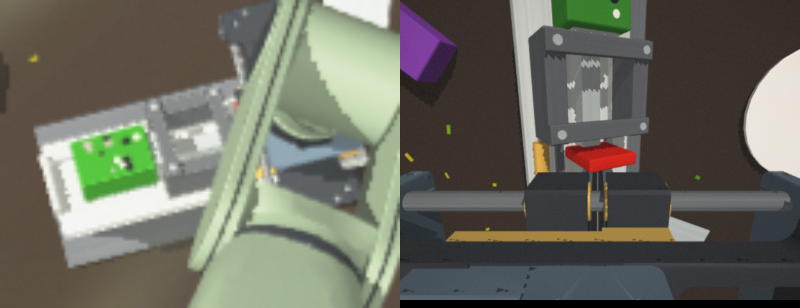

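The block is out on the ledge (left panel, centre at about (115,160)), and the tab is close to the straps. The force is still only the spring's 5 N, so I continue to the stop.

Call:
{"fn": "move_arm", "kwargs": {"plan": [{"tx": 0.3,"ty": 0,"tz": 0,"wx": 0,"wy": 0,"wz": 0},{"tx": 0.3,"ty": 0,"tz": 0,"wx": 0,"wy": 0,"wz": 0},{"tx": 0,"ty": 0,"tz": 0,"wx": 0,"wy": 0,"wz": 0}]}}

```text
time_s: 5.38
ee_pos: [553.2, -199.6, 96.2]
ee_rot: [179.9, 0.1, 104.0]
force: [1.9, -6.2, 3.5]
gripper_width: 0.2
gripper_force: 2.9
```

Call:
{"fn": "move_arm", "kwargs": {"plan": [{"tx": 0.2,"ty": 0,"tz": 0,"wx": 0,"wy": 0,"wz": 0},{"tx": 0.2,"ty": 0,"tz": 0,"wx": 0,"wy": 0,"wz": 0},{"tx": 0,"ty": 0,"tz": 0,"wx": 0,"wy": 0,"wz": 0}]}}

```text
time_s: 5.63
ee_pos: [552.3, -196.0, 96.2]
ee_rot: [179.9, 0.1, 104.0]
force: [2.0, -6.4, 3.2]
gripper_width: 0.5
gripper_force: 3.1
```

Call:
{"fn": "move_arm", "kwargs": {"plan": [{"tx": 0.2,"ty": 0,"tz": 0,"wx": 0,"wy": 0,"wz": 0},{"tx": 0.2,"ty": 0,"tz": 0,"wx": 0,"wy": 0,"wz": 0},{"tx": 0,"ty": 0,"tz": 0,"wx": 0,"wy": 0,"wz": 0}]}}

```text
time_s: 5.88
ee_pos: [551.7, -193.7, 96.3]
ee_rot: [179.9, 0.3, 104.0]
force: [2.2, -11.1, 2.8]
gripper_width: 0.5
gripper_force: 5.4
```

Call:
{"fn": "move_arm", "kwargs": {"plan": [{"tx": 0.2,"ty": 0,"tz": 0,"wx": 0,"wy": 0,"wz": 0},{"tx": 0,"ty": 0,"tz": 0,"wx": 0,"wy": 0,"wz": 0}]}}

```text
time_s: 6.05
ee_pos: [551.8, -193.7, 96.4]
ee_rot: [179.9, 0.5, 104.1]
force: [2.1, -16.3, 0.2]
gripper_width: 0.4
gripper_force: 8.0
```

The stop is reached: the TCP is stuck and the force is rising to 16 N. I retreat with the slide, then rise.

Call:
{"fn": "move_arm", "kwargs": {"plan": [{"tx": -0.6,"ty": 0,"tz": 0,"wx": 0,"wy": 0,"wz": 0},{"tx": -1,"ty": 0,"tz": 0,"wx": 0,"wy": 0,"wz": 0},{"tx": -1.2,"ty": 0,"tz": 0,"wx": 0,"wy": 0,"wz": 0},{"tx": -1.2,"ty": 0,"tz": 0,"wx": 0,"wy": 0,"wz": 0},{"tx": -1.2,"ty": 0,"tz": 0,"wx": 0,"wy": 0,"wz": 0},{"tx": -1.2,"ty": 0,"tz": 0,"wx": 0,"wy": 0,"wz": 0},{"tx": -1.2,"ty": 0,"tz": 0,"wx": 0,"wy": 0,"wz": 0},{"tx": -1.2,"ty": 0,"tz": 0,"wx": 0,"wy": 0,"wz": 0},{"tx": -1.2,"ty": 0,"tz": 0,"wx": 0,"wy": 0,"wz": 0},{"tx": -1.2,"ty": 0,"tz": 0,"wx": 0,"wy": 0,"wz": 0},{"tx": 0,"ty": 0,"tz": 0,"wx": 0,"wy": 0,"wz": 0}]}}

```text
time_s: 6.97
ee_pos: [577.3, -299.4, 95.3]
ee_rot: [-180.0, -0.0, 103.9]
force: [-0.1, 1.5, -0.5]
gripper_width: 0.3
gripper_force: 0.0
```

Call:
{"fn": "move_arm", "kwargs": {"plan": [{"tx": 0,"ty": 0,"tz": -3,"wx": 0,"wy": 0,"wz": 0},{"tx": 0,"ty": 0,"tz": -4,"wx": 0,"wy": 0,"wz": 0},{"tx": 0,"ty": 0,"tz": -4,"wx": 0,"wy": 0,"wz": 0},{"tx": 3,"ty": 0,"tz": -2,"wx": 0,"wy": 0,"wz": 0},{"tx": 4,"ty": 0,"tz": 0,"wx": 0,"wy": 0,"wz": 0},{"tx": 4,"ty": 0,"tz": 0,"wx": 0,"wy": 0,"wz": 0},{"tx": 4,"ty": 0,"tz": 0,"wx": 0,"wy": 0,"wz": 0},{"tx": 0,"ty": 0,"tz": 0,"wx": 0,"wy": 0,"wz": 0},{"tx": 0,"ty": 0,"tz": 0,"wx": 0,"wy": 0,"wz": 0}], "gripper": 7.5}}

```text
time_s: 7.72
ee_pos: [540.2, -149.8, 226.3]
ee_rot: [-180.0, -0.0, 104.2]
force: [1.1, -0.3, -0.3]
gripper_width: 57.4
gripper_force: 0.0
```

Run:
```python
from h import *
from workcell import env,grab_frame
import pickle
st=env.state();v=np.load("m.npy");R=Rz(v[2])
print(st["time_s"],(R.T@(st["ee_pos"]-[v[0],v[1],0])).round(1),(R.T@st["force"]).round(1),st["ee_rot"],st["qpos"])
w=grab_frame("wrist");pickle.dump(w,open("w4.pkl","wb"));s=grab_frame("scene");pickle.dump(s,open("s4.pkl","wb"))
o=np.zeros((600,640,3),np.uint8);o[:300,:]=w["color"][:300,:,::-1]
o[300:]=cv2.resize(s["color"][165:265,230:370,::-1],(420,300))[:, :][:,:,:] if 0 else cv2.copyMakeBorder(cv2.resize(s["color"][165:265,230:370,::-1],(420,300)),0,0,0,220,cv2.BORDER_CONSTANT)
cv2.imwrite("pics/p4.png",o)
Q=dict(blkTL=Um(-25,122,30),blkTR=Um(25,122,30),blkBL=Um(-25,52,30),blkBR=Um(25,52,30),ctr=Um(0,87,30))
for n,p in Q.items(): print(n,proj(w,W(v,p)).round(0),proj(s,W(v,p)).round(0))
```

```text
7.7167 [ 15.6  -9.6 226.3] [ 1.  -0.5 -0.3] [-1.79974053e+02 -3.66097341e-02  1.04177446e+02] [-1.66894070e+01  1.66037487e+01  9.03211010e+01  1.89283124e-02
  7.31162055e+01 -3.08723652e+01]
blkTL [[288.  61.]] [[338. 219.]]
blkTR [[344.  69.]] [[327. 236.]]
blkBL [[290. 159.]] [[316. 207.]]
blkBR [[343. 158.]] [[305. 223.]]
ctr [[317. 113.]] [[321. 221.]]
```

View pics/p4.png

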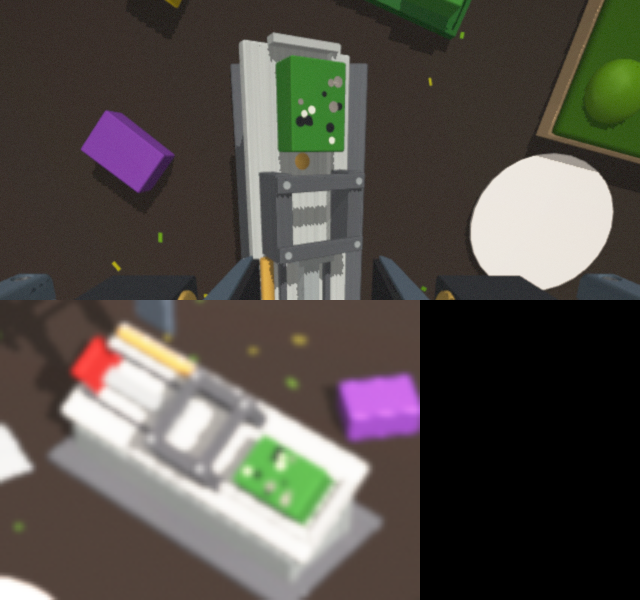

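The block lies cleanly on the ledge. Its top face spans (290,58)–(344,152) in the wrist view, about 4 mm further in +y than predicted. The slide is back home, and the scene inset shows the red tab at the far end. Next I tilt by 30° and approach.

Call:
{"fn": "move_arm", "kwargs": {"plan": [{"tx": 2,"ty": 0,"tz": 0,"wx": 0.1047,"wy": 0,"wz": 0},{"tx": 2,"ty": 0,"tz": 0,"wx": 0.1047,"wy": 0,"wz": 0},{"tx": 2,"ty": 0,"tz": 0,"wx": 0.1047,"wy": 0,"wz": 0},{"tx": 2,"ty": 0,"tz": 0,"wx": 0.1047,"wy": 0,"wz": 0},{"tx": 2,"ty": 0,"tz": 0,"wx": 0.1047,"wy": 0,"wz": 0},{"tx": 0,"ty": 2,"tz": 1,"wx": 0,"wy": 0,"wz": 0},{"tx": 0,"ty": 2,"tz": 1,"wx": 0,"wy": 0,"wz": 0},{"tx": 0,"ty": 2.2,"tz": 1.5,"wx": 0,"wy": 0,"wz": 0},{"tx": 0,"ty": 0,"tz": 0,"wx": 0,"wy": 0,"wz": 0},{"tx": 0,"ty": 0,"tz": 0,"wx": 0,"wy": 0,"wz": 0},{"tx": 0,"ty": 0,"tz": 0,"wx": 0,"wy": 0,"wz": 0}], "gripper": 7.5}}

```text
time_s: 8.73
ee_pos: [552.0, -47.1, 165.3]
ee_rot: [-150.0, 0.0, 103.9]
force: [-0.6, -0.0, 0.0]
gripper_width: 75.0
gripper_force: 0.0
```

Run:
```python
from h import *
from workcell import env,grab_frame
import pickle
st=env.state();v=np.load("m.npy");R=Rz(v[2])
print(st["time_s"],(R.T@(st["ee_pos"]-[v[0],v[1],0])).round(1),st["gripper_width"],st["ee_rot"],st["qpos"].round(0))
Rt=R@np.array([[0,.866025,-.5],[1,0,0],[0,-.5,-.866025]])
togo(W(v,Um(0,91,11))[0],st,Rt)
w=grab_frame("wrist");pickle.dump(w,open("w5.pkl","wb"))
cv2.imwrite("pics/w5.png",w["color"][:,:,::-1])
for p in [Um(-25,126,30),Um(25,126,30),Um(-25,56,30),Um(25,56,30),Um(-50,130,0),Um(26,130,7)]: print(proj(w,W(v,p)).round(0))
```

```text
8.7333 [ 52.2  87.1 165.3] 74.98705231524859 [-1.49997077e+02  4.52139333e-03  1.03901508e+02] [ -1.  34.  77.  -8.  98. -14.]
t,tool cm [ 0.37 -0.01  9.33]
w [-0.0001 -0.0022 -0.004 ]
[[281. 195.]]
[[353. 194.]]
[[283. 289.]]
[[351. 289.]]
[[252. 185.]]
[[351. 185.]]
```

View pics/w5.png

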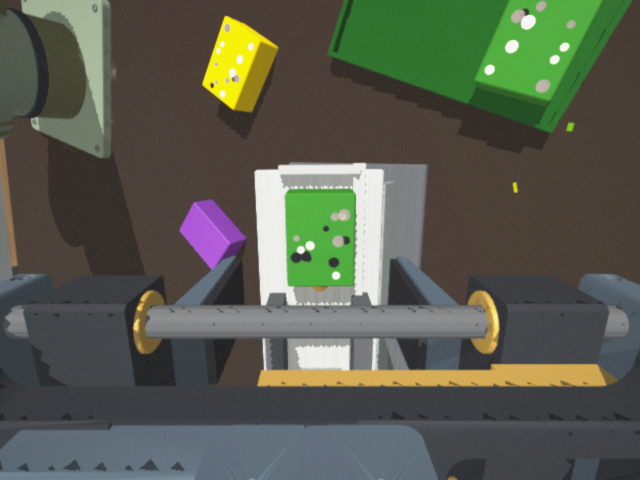

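The block's top face is at (286,190)–(355,286), so it sits 2 mm further down-slope and 3 mm further in +y than predicted. I adjust for that and descend.

Call:
{"fn": "move_arm", "kwargs": {"plan": [{"tx": 0.7,"ty": 0.2,"tz": 1.5,"wx": 0,"wy": 0,"wz": -0.004},{"tx": 0,"ty": 0,"tz": 1.5,"wx": 0,"wy": 0,"wz": 0},{"tx": 0,"ty": 0,"tz": 1.5,"wx": 0,"wy": 0,"wz": 0},{"tx": 0,"ty": 0,"tz": 1.5,"wx": 0,"wy": 0,"wz": 0},{"tx": 0,"ty": 0,"tz": 1.2,"wx": 0,"wy": 0,"wz": 0},{"tx": 0,"ty": 0,"tz": 1,"wx": 0,"wy": 0,"wz": 0},{"tx": 0,"ty": 0,"tz": 1,"wx": 0,"wy": 0,"wz": 0},{"tx": 0,"ty": 0,"tz": 0,"wx": 0,"wy": 0,"wz": 0},{"tx": 0,"ty": 0,"tz": 0,"wx": 0,"wy": 0,"wz": 0}]}}

```text
time_s: 9.53
ee_pos: [507.4, -50.3, 84.4]
ee_rot: [-150.0, -0.1, 104.2]
force: [-0.3, 0.1, 0.6]
gripper_width: 74.9
gripper_force: 0.0
```

Call:
{"fn": "move_arm", "kwargs": {"plan": [{"tx": 0,"ty": 0,"tz": 0,"wx": 0,"wy": 0,"wz": 0},{"tx": 0,"ty": 0,"tz": 0,"wx": 0,"wy": 0,"wz": 0},{"tx": 0,"ty": 0,"tz": 0,"wx": 0,"wy": 0,"wz": 0},{"tx": 0,"ty": 0,"tz": 0,"wx": 0,"wy": 0,"wz": 0},{"tx": 0,"ty": 0,"tz": 0,"wx": 0,"wy": 0,"wz": 0},{"tx": 0,"ty": 0,"tz": 0,"wx": 0,"wy": 0,"wz": 0}], "gripper": 4, "force": 25}}

```text
time_s: 10.03
ee_pos: [507.9, -50.0, 84.1]
ee_rot: [-150.1, -0.1, 104.2]
force: [1.2, 0.6, 1.5]
gripper_width: 49.1
gripper_force: 25.0
```

Gripped at 49 mm. Lift square to the deck, level out, then turn to the tray's yaw.

Call:
{"fn": "move_arm", "kwargs": {"plan": [{"tx": 0,"ty": 0,"tz": -1,"wx": 0,"wy": 0,"wz": 0},{"tx": 0,"ty": 0,"tz": -2,"wx": 0,"wy": 0,"wz": 0},{"tx": 0,"ty": 0,"tz": -3,"wx": 0,"wy": 0,"wz": 0},{"tx": 0,"ty": 0,"tz": -3,"wx": 0,"wy": 0,"wz": 0},{"tx": 0,"ty": 0,"tz": -2,"wx": -0.05,"wy": 0,"wz": 0},{"tx": 0,"ty": 0,"tz": 0,"wx": -0.1,"wy": 0,"wz": 0},{"tx": 0,"ty": 0,"tz": 0,"wx": -0.1,"wy": 0,"wz": 0},{"tx": 0,"ty": 0,"tz": 0,"wx": -0.1,"wy": 0,"wz": 0},{"tx": 0,"ty": 0,"tz": 0,"wx": -0.1,"wy": 0,"wz": 0},{"tx": 0,"ty": 0,"tz": 0,"wx": -0.0736,"wy": 0,"wz": 0},{"tx": 0,"ty": 0,"tz": 0,"wx": 0,"wy": 0,"wz": 0}]}}

```text
time_s: 10.95
ee_pos: [557.0, -37.4, 180.5]
ee_rot: [179.9, -0.1, 104.1]
force: [-1.2, -0.2, -3.1]
gripper_width: 49.7
gripper_force: 25.0
```

Call:
{"fn": "move_arm", "kwargs": {"plan": [{"tx": 2,"ty": 0,"tz": 0,"wx": 0,"wy": 0,"wz": 0.1},{"tx": 2,"ty": 0,"tz": 0,"wx": 0,"wy": 0,"wz": 0.1},{"tx": 2,"ty": 0,"tz": 0,"wx": 0,"wy": 0,"wz": 0.1},{"tx": 2,"ty": 0,"tz": 0,"wx": 0,"wy": 0,"wz": 0.075},{"tx": 2,"ty": 0,"tz": 0,"wx": 0,"wy": 0,"wz": 0},{"tx": 2,"ty": 0,"tz": 0,"wx": 0,"wy": 0,"wz": 0},{"tx": 0,"ty": 0,"tz": 0,"wx": 0,"wy": 0,"wz": 0},{"tx": 0,"ty": 0,"tz": 0,"wx": 0,"wy": 0,"wz": 0},{"tx": 0,"ty": 0,"tz": 0,"wx": 0,"wy": 0,"wz": 0}]}}

```text
time_s: 11.7
ee_pos: [558.1, 81.8, 179.2]
ee_rot: [-179.9, -0.1, 82.7]
force: [0.3, 0.5, -1.9]
gripper_width: 50.0
gripper_force: 25.0
```

Run:
```python
from h import *
from workcell import env,grab_frame
import pickle
st=env.state()
print(st["time_s"],st["ee_pos"],st["gripper_width"],st["gripper_force"],st["ee_rot"],st["force"])
a=np.radians(-7.3);Rt=Rz(a)@np.array([[0,1,0],[1,0,0],[0,0,-1.]])
togo([507.2,130.7,60],st,Rt)
w=grab_frame("wrist")
cv2.imwrite("pics/w6.png",w["color"][:,:,::-1])
for p in [[507.2,130.7,4],[547.5+.992*49,120.5,34]]: print(proj(w,p).round(0))
```

```text
11.7 [558.08203905  81.78828536 179.23366601] 50.03348869628636 24.998865723609924 [-1.79904170e+02 -5.40830247e-02  8.27223572e+01] [ 0.33889678  0.45679303 -1.88773168]
t,tool cm [ 4.2  -5.65 11.94]
w [-0.0017 -0.0009  0.0004]
[[259. 177.]]
[[355. 178.]]
```

View pics/w6.png

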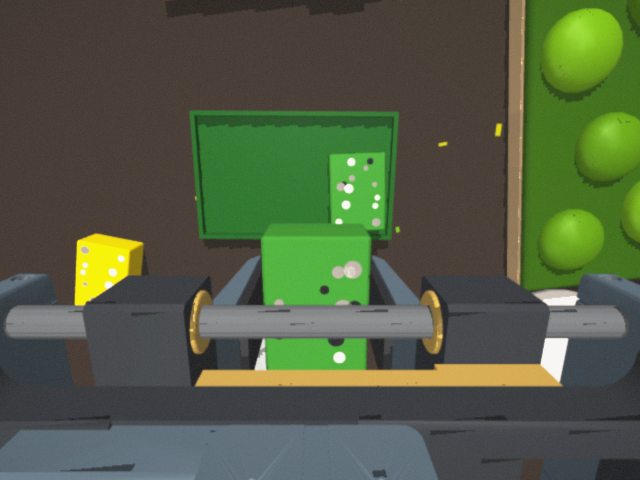

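The held block (262–370, 225–370) is parallel to the tray and the mate (357,190). The target (259,177) is the centre of the empty half. I move over it and lower.

Call:
{"fn": "move_arm", "kwargs": {"plan": [{"tx": 1.4,"ty": -1.9,"tz": 0,"wx": 0,"wy": 0,"wz": 0},{"tx": 1.4,"ty": -1.9,"tz": 0,"wx": 0,"wy": 0,"wz": 0},{"tx": 1.4,"ty": -1.9,"tz": 1,"wx": 0,"wy": 0,"wz": 0},{"tx": 0,"ty": 0,"tz": 3,"wx": 0,"wy": 0,"wz": 0},{"tx": 0,"ty": 0,"tz": 3,"wx": 0,"wy": 0,"wz": 0},{"tx": 0,"ty": 0,"tz": 3,"wx": 0,"wy": 0,"wz": 0},{"tx": 0,"ty": 0,"tz": 2,"wx": 0,"wy": 0,"wz": 0},{"tx": 0,"ty": 0,"tz": 1,"wx": 0,"wy": 0,"wz": 0},{"tx": 0,"ty": 0,"tz": 1,"wx": 0,"wy": 0,"wz": 0},{"tx": 0,"ty": 0,"tz": 0.5,"wx": 0,"wy": 0,"wz": 0},{"tx": 0,"ty": 0,"tz": 0,"wx": 0,"wy": 0,"wz": 0},{"tx": 0,"ty": 0,"tz": 0,"wx": 0,"wy": 0,"wz": 0}]}}

```text
time_s: 12.75
ee_pos: [507.7, 131.2, 35.4]
ee_rot: [179.9, -0.1, 82.7]
force: [0.3, -0.1, -2.6]
gripper_width: 49.9
gripper_force: 25.0
```

Call:
{"fn": "move_arm", "kwargs": {"plan": [{"tx": 0,"ty": 0,"tz": 0.6,"wx": 0,"wy": 0,"wz": 0},{"tx": 0,"ty": 0,"tz": 0.5,"wx": 0,"wy": 0,"wz": 0},{"tx": 0,"ty": 0,"tz": 0.3,"wx": 0,"wy": 0,"wz": 0},{"tx": 0,"ty": 0,"tz": 0.2,"wx": 0,"wy": 0,"wz": 0},{"tx": 0,"ty": 0,"tz": 0.1,"wx": 0,"wy": 0,"wz": 0},{"tx": 0,"ty": 0,"tz": 0,"wx": 0,"wy": 0,"wz": 0},{"tx": 0,"ty": 0,"tz": 0,"wx": 0,"wy": 0,"wz": 0}]}}

```text
time_s: 13.33
ee_pos: [506.9, 131.3, 17.6]
ee_rot: [-180.0, -0.1, 82.7]
force: [0.3, -0.7, -1.6]
gripper_width: 49.9
gripper_force: 25.0
```

Call:
{"fn": "move_arm", "kwargs": {"plan": [{"tx": 0,"ty": 0,"tz": 0.1,"wx": 0,"wy": 0,"wz": 0},{"tx": 0,"ty": 0,"tz": 0,"wx": 0,"wy": 0,"wz": 0}]}}

```text
time_s: 13.5
ee_pos: [506.9, 131.3, 16.6]
ee_rot: [-180.0, -0.1, 82.7]
force: [0.4, -0.4, -2.6]
gripper_width: 49.8
gripper_force: 25.0
```

Call:
{"fn": "move_arm", "kwargs": {"plan": [{"tx": 0,"ty": 0,"tz": 0.1,"wx": 0,"wy": 0,"wz": 0},{"tx": 0,"ty": 0,"tz": 0,"wx": 0,"wy": 0,"wz": 0}]}}

```text
time_s: 13.67
ee_pos: [506.8, 131.2, 15.5]
ee_rot: [-180.0, -0.1, 82.7]
force: [0.4, -0.8, -2.5]
gripper_width: 49.8
gripper_force: 25.0
```

Call:
{"fn": "move_arm", "kwargs": {"plan": [{"tx": 0,"ty": 0,"tz": 0.1,"wx": 0,"wy": 0,"wz": 0},{"tx": 0,"ty": 0,"tz": 0,"wx": 0,"wy": 0,"wz": 0}]}}

```text
time_s: 13.83
ee_pos: [506.9, 131.3, 14.7]
ee_rot: [-180.0, -0.1, 82.7]
force: [-0.6, -0.2, -1.3]
gripper_width: 49.7
gripper_force: 25.0
```

Call:
{"fn": "move_arm", "kwargs": {"plan": [{"tx": 0,"ty": 0,"tz": 0.05,"wx": 0,"wy": 0,"wz": 0},{"tx": 0,"ty": 0,"tz": 0,"wx": 0,"wy": 0,"wz": 0}]}}

```text
time_s: 14.0
ee_pos: [507.0, 131.3, 14.7]
ee_rot: [-180.0, -0.1, 82.7]
force: [-1.6, -1.0, 4.3]
gripper_width: 49.9
gripper_force: 25.0
```

Contact: the force has turned to +4.3 N and z holds at 14.7. I release and withdraw.

Call:
{"fn": "move_arm", "kwargs": {"plan": [{"tx": 0,"ty": 0,"tz": 0,"wx": 0,"wy": 0,"wz": 0},{"tx": 0,"ty": 0,"tz": 0,"wx": 0,"wy": 0,"wz": 0},{"tx": 0,"ty": 0,"tz": 0,"wx": 0,"wy": 0,"wz": 0},{"tx": 0,"ty": 0,"tz": 0,"wx": 0,"wy": 0,"wz": 0}], "gripper": 6.2}}

```text
time_s: 14.33
ee_pos: [506.9, 131.3, 14.0]
ee_rot: [-180.0, -0.1, 82.7]
force: [0.8, 0.7, -0.4]
gripper_width: 62.2
gripper_force: 0.0
```

Call:
{"fn": "move_arm", "kwargs": {"plan": [{"tx": 0,"ty": 0,"tz": -1,"wx": 0,"wy": 0,"wz": 0},{"tx": 0,"ty": 0,"tz": -2,"wx": 0,"wy": 0,"wz": 0},{"tx": 0,"ty": 0,"tz": -3,"wx": 0,"wy": 0,"wz": 0},{"tx": 0,"ty": 0,"tz": -4,"wx": 0,"wy": 0,"wz": 0},{"tx": 0,"ty": 0,"tz": -4,"wx": 0,"wy": 0,"wz": 0},{"tx": 0,"ty": 0,"tz": -4,"wx": 0,"wy": 0,"wz": 0},{"tx": -3,"ty": 0,"tz": 0,"wx": 0,"wy": 0,"wz": 0},{"tx": -3,"ty": 0,"tz": 0,"wx": 0,"wy": 0,"wz": 0},{"tx": -3,"ty": 0,"tz": 0,"wx": 0,"wy": 0,"wz": 0},{"tx": 0,"ty": 0,"tz": 0,"wx": 0,"wy": 0,"wz": 0},{"tx": 0,"ty": 0,"tz": 0,"wx": 0,"wy": 0,"wz": 0}]}}

```text
time_s: 15.25
ee_pos: [495.3, 40.6, 194.7]
ee_rot: [180.0, -0.1, 82.5]
force: [0.2, -0.1, -0.0]
gripper_width: 62.1
gripper_force: 0.0
```

Run:
```python
from h import *
from workcell import env,grab_frame
w=grab_frame("wrist");s=grab_frame("scene")
o=np.zeros((600,640,3),np.uint8);o[:300,:]=w["color"][:300,:,::-1];o[300:,:600]=cv2.resize(s["color"][165:340,230:420,::-1],(600,300))
cv2.imwrite("pics/p7.png",o);print(env.state()["force"],env.state()["time_s"])
```

```text
[0.09990208 0.03838872 0.22574663] 15.35
```

View pics/p7.png

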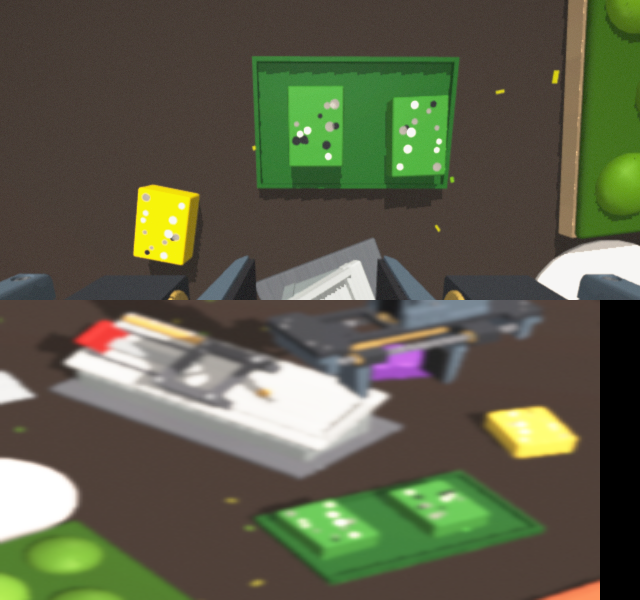

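The block lies flat with its chips up at (316,126), parallel to its mate at (420,135). The slide is home, with the red tab at (100,335), and the gripper is clear.

```bash
python3 -c "
from workcell import env
print(env.job_done())"
```

```text
the job is handed in; nothing more can be done
None
```

The job is handed in: the slide went to its stop and sprang home, and the green block lies flat, chips up, in the empty half of the green tray, parallel to its mate; the hand-in returned no verdict.

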